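# Shut and latch the gate of the wire-cloth crib

## Task

The mesh gate of the roll crib has been left ajar: shut and latch it. Take the steel latch bar by its upright lug, lift it over the horn of the catch, swing the gate to and let the bar drop right down into the slot behind the horn, so that the gate stays latched when you let go. Ease it in by feel, without slamming the gate or pressing hard on the catch, and leave the things lying around on the bench where they are.

Things in the scene. Friction and masses are not known exactly. Their poses are not given: they have to be found in the camera images.
- crib: Fixed wooden crib with lying rolls of wire cloth, 260 x 390 x 210 mm high. Origin at bench height, middle of the plane of the shut gate; x into the crib (gate opens to -x, towards the robot), y left along the shut gate, z up. The gate's upright hinge axis is at x 0, y +150 mm. Only the bar and its lug rise above 210 mm.
- post: Fixed wooden latch post, 48 x 45 x 190 mm high; origin on the bench at crib x +15, y -160 mm, 9 mm behind its front face; axes as the crib's. It carries the steel U-shaped catch, a stop lath and a buffer, packed out by hand: together they sit up to 11 mm nearer to or farther from the robot (along x) than nominal. The poses do not show this; it has to be felt.
- slot (a point): Nominal middle of the U catch's slot, on the saddle the bar drops onto, 166 mm above the bench (fixed to the post, axes as crib's). Slot 14 mm wide (x) between the horn in front (16 mm thick) and the back plate (16 mm); both 28 mm or more wide (y), their level tops 26 mm above the saddle. Nominally the bar is mid-slot at joint gate = 0. On the horn, in front of it or on the plate is not latched.
- gate (a joint): Gate angle, rad: 0 = in the crib's plane (nominally shut), grows as it opens towards the robot; starts 0.3 to 0.65; latched -0.035 to 0.046 by packing. Wooden frame with wire mesh, 22 mm thick (centred on the hinge axis), 20 to 200 mm above the bench, reaching 282 mm from the axis; 0.7 to 1.4 kg. Light hinge friction; stays where left.
- bar (a joint): Latch bar angle to the gate, rad: 0 = level, grows as the free end is lifted, at most 0.45; -0.04 = resting on its pin on the gate (the start). Down in the slot about 0 (-0.01 to 0.01); lying on top of horn or back plate about 0.1. Falls by its own weight when let go; may hang up while it is pressed against a side of the slot.
- hinge (a point): Point on the gate's hinge axis, 178 mm above the bench. Axes turn with the gate: x the gate's normal (into the crib when shut), y from the closing edge to the hinge, z up.
- pivot (a point): Pivot of the latch bar on the gate's outer (robot-side) face, at x -22, y -50, z 0 mm from point hinge in its axes. It turns about the gate's normal x; its axes turn with the bar. The bar: flat steel, 10 mm thick (x), 24 mm high (z), from 25 mm beyond the pivot (+y) to 285 mm towards and past the closing edge (-y); 0.4 to 0.63 kg.
- lug (a point): Grip point on the lug, an upright round steel rod, 14 mm diameter, standing on the bar at 0, -190, +66 mm from the pivot (bar's axes). The rod ends 19 mm above this point; bar level, the point is 244 mm above the bench, 44 mm above the gate's top edge. Axes: z along the rod, x the gate's normal. Pinched along x, the rod can pivot between the fingers as the bar lifts.
- mallet: Bystander: wooden mallet lying on the bench in front of the crib, 260 mm long, 48 mm high, origin on the bench under it; leave alone.
- plane: Bystander: wooden hand plane, 180 x 64 x 36 mm, its steel blade standing up to 75 mm, right of the crib, origin under its middle; leave alone.
- spool: Bystander: steel spool of wire, 70 mm across, 60 mm high, left of the crib, origin under its middle; leave alone.
- sieve: Bystander: bent-wood sieve hoop, 200 mm across, 55 mm high, lying front left of the crib, origin under its middle; leave alone.
- buffer_face (a point): Nominal face of a soft rubber buffer, 9 mm radius, behind the gate's closing stile, 270 mm from the hinge axis. It meets the gate 10 mm before the bar is mid-slot and resists with 0.35 N per mm (3.5 N mid-slot); the hard stop lath comes 8 mm past mid-slot, so the gate can be pushed too far. Unlatched it pushes the gate out again; latched it holds the bar against the horn.

How it is judged (in metres and radians):
On the way, in this order (a step that is already met when the one before it is completed fails the run):
1. the latch bar is lifted (raised end higher than the horn) while the gate is still ajar (value of joint bar above 0.08 rad and value of joint gate above 0.05 rad), for 0.1 s.
2. the gate is swung to with the bar still held up over the catch (value of joint gate below 0.05 rad and value of joint bar above 0.05 rad), for 0.1 s.
At the end, for the whole second after the job is handed in: The gate is shut (gate joint between -0.049 and 0.049 rad), the latch bar is down in the catch behind the horn (bar joint below 0.03 rad) and both are at rest (under 0.05 rad/s), nothing holding them (value of joint gate between -0.049 and 0.049 rad and value of joint bar below 0.03 rad and velocity of joint gate between -0.05 and 0.05 rad/s and velocity of joint bar between -0.05 and 0.05 rad/s); the robot touches nothing.
It fails at once if the gate slams or presses on its buffer and stop, or the bar on the horn or back plate of the catch, with more than 20 N in all (contact force between crib and post above 20 N).
It fails at once if the mallet is moved by more than 20 mm (distance of mallet from where it was at the start of the episode above 0.02 m).
It fails at once if the plane is moved by more than 20 mm (distance of plane from where it was at the start of the episode above 0.02 m).
It fails at once if the spool is moved by more than 20 mm (distance of spool from where it was at the start of the episode above 0.02 m).
It fails at once if the sieve hoop is moved by more than 20 mm (distance of sieve from where it was at the start of the episode above 0.02 m).
It also fails if it takes over 67 s, if anything falls off the work surface, if the arm or the gripper's body presses on something with over 40 N, if the wrist force passes 120 N, or if a joint passes its speed limit or range.

## Robot

A 6-joint arm with a two-finger parallel gripper is mounted at the origin on the work surface. World frame = base frame: x ahead of the robot, y to its left, z up, the work surface at z = 0. Lengths are in mm, angles in rad, forces in N, time in s.
With the tool pointing down it reaches from about 350 to 975 mm from the base axis. Payload 7.1 kg.
Tool frame: the origin (TCP) lies at the very end of the fingers, on their centre line; the grasp point (between the pads) lies 19 mm behind it (ctrl.grip_point_offset is the distance from the TCP to the grasp point, in mm); z points along the fingers, y is the direction in which the jaws open and shut (so a half turn about z gives the same grasp; the last joint's range is limited). The gripper opens to 88 mm and grips with 3 to 60 N. Pads are 20 mm wide; open, the fingers measure 115 mm over their backs; the gripper's body (75 mm by 178 mm) begins 61 mm behind the grasp point.
Start: joints at [1.157, 0.423, 1.63, -0, 1.089, -0.019], TCP at [240.357, 576.917, 222.675] pointing down, gripper open.
Joint ranges: [-3, 3], [-0.9, 2.11], [0.09, 2.58], [-1.31, 4.45], [0.11, 2.69], [-2.54, 2.54]. Speed limits (rad/s): [2.39, 2.39, 3.01, 3.14, 3.14, 3.14].

## Interface

Orientations are given as a rotation vector (axis times angle).
In Python, from workcell import ctrl gives the robot as it stands.
- The arm moves only by the tool move_arm, never from a script. Its argument "increments" is one flat list of numbers, 5 for each row, row after row: the closure in counts, from 0 (fully open) to 255 (shut), then the shift along the tool's x, y, z in mm, then the turn about the tool's z in degrees. In form: [grip, dx, dy, dz, yaw, grip, dx, dy, dz, yaw, ...]. A call has 1 to 12 rows; each row is the pose to reach, as a shift and turn from the pose measured when the call began, along the tool's axes at that moment; what a row does not reach only later rows make up. A row lasts 1/8 s, in which the tool goes at most 62.5 mm and 10.7 degrees, less where a joint would pass 70% of its speed; a pose out of reach is approached as far as the arm can. A call with a gripper value outside its range is refused whole. The fingers move at their own pace and stop on an object; the grip force is fixed at half the most. Time passes only in rows, so rows that repeat a pose let the fingers close. It gives the time, the measured TCP pose, the force and the opening at its end, in the units of the state.
- ctrl.get_obs(): the state, without advancing time (a new reading comes with each control period).
- ctrl.get_image(name): name is "scene" or "top"; returns a dict with "frame" (400x640x3 uint8, red, green, blue), "vertical_fov" (degrees; the focal length in pixels is half the picture's height over the tangent of half this angle, whatever the lens; pixels are square), "cx", "cy" (the principal point, pixels), "distortion" ([k1, k2, p1, p2, k3] as OpenCV has them; the pictures are not rectified), "pose" (4x4, takes a point from camera to world coordinates). Camera axes: x right, y down, z forward; pixel columns grow to the right and rows downward; lengths in mm; the calibration is good to about 2 mm. A picture is of the moment at which its call begins. There is no depth.
- ctrl.close_job(): hands the job in, once; it reports no verdict.
The state is a dict: "t": time; "qpos": joint angles; "qvel": joint speeds; "joint_torque": joint torques, N m; "ee_pos": TCP position; "orientation": TCP orientation; "ft_force": force on the tool from outside, world axes, zero at the start; "moment": the same for the moment, N m; "width": finger opening in mm.
Only numpy, scipy, OpenCV 4.12 (cv2) and the standard library are available. Lean on these libraries where they do the work, as an engineer would, in place of code of your own. Each camera call takes 0.05 s, during which the arm holds its last target.

## Working session

There is one attempt and no reset: what is moved stays moved. The work goes in short steps, Python scripts to look and compute and a tool call to move; the robot and the scene stay as the last step left them, time stands still between calls to the robot, and variables do not carry over. Pictures are saved under pics/ and viewed, and the job is handed in when it is done.

Besides the shell and the picture viewer there is one more tool, called after ">>>" as name(argument=value, ...) on one line, values as JSON. move_arm: Moves the arm, as the interface text tells. Its arguments: {"type":"object","properties":{"increments":{"type":"array","items":{"type":"number"}}},"required":["increments"]}

```bash
mkdir -p pics
python3 - <<'E'
from workcell import ctrl
import cv2, numpy as np, pickle
o=ctrl.get_obs(); print(o)
d={}
for n in("scene","top"):
    r=ctrl.get_image(n); d[n]=r
    cv2.imwrite(f"pics/{n}0.png",r["frame"][:,:,::-1])
    print(n,r["vertical_fov"],r["cx"],r["cy"],r["distortion"],np.round(r["pose"],3))
pickle.dump(d,open("im0.pkl","wb"))
E
```

```text
{'t': 0.0, 'qpos': array([ 1.15700306e+00,  4.23870006e-01,  1.63065299e+00, -6.90395624e-07,
        1.08858989e+00, -1.89930179e-02]), 'qvel': array([-3.93555720e-04,  4.39632998e-04, -5.51343217e-04,  6.49342778e-04,
        1.27304785e-03, -4.31617414e-05]), 'joint_torque': array([-1.12520720e-03, -5.44618535e+01, -2.73666215e+01,  6.43422687e-02,
        2.27850740e-02, -1.10058850e-04]), 'ee_pos': array([240.1464164 , 576.44081667, 221.89802032]), 'orientation': array([-6.16066503e-01, -3.08026200e+00,  2.33225495e-03]), 'ft_force': array([ 0.04905953, -0.26028492,  0.25356351]), 'moment': array([ 0.05403867, -0.00831205,  0.00431579]), 'width': 87.86641464264956}
scene 47.20039290640014 317.19004109682976 206.4805184091278 [-0.10834879  0.          0.          0.          0.        ] [[ 4.120000e-01  6.920000e-01 -5.930000e-01  1.313771e+03]
 [ 9.110000e-01 -3.150000e-01  2.650000e-01 -2.851110e+02]
 [-3.000000e-03 -6.490000e-01 -7.600000e-01  1.149035e+03]
 [ 0.000000e+00  0.000000e+00  0.000000e+00  1.000000e+00]]
top 42.000427128914836 321.78601563033754 191.02656849316872 [0.00487702 0.         0.         0.         0.        ] [[-1.700000e-02 -9.820000e-01  1.870000e-01  3.317350e+02]
 [-1.000000e+00  1.500000e-02 -1.100000e-02  7.156100e+01]
 [ 8.000000e-03 -1.870000e-01 -9.820000e-01  1.391758e+03]
 [ 0.000000e+00  0.000000e+00  0.000000e+00  1.000000e+00]]
```

View pics/scene0.png

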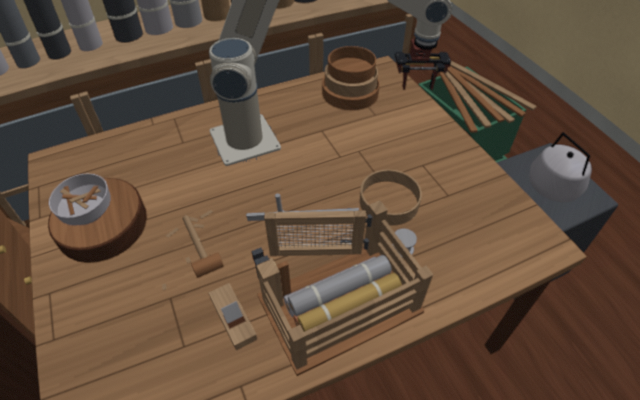

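View pics/top0.png

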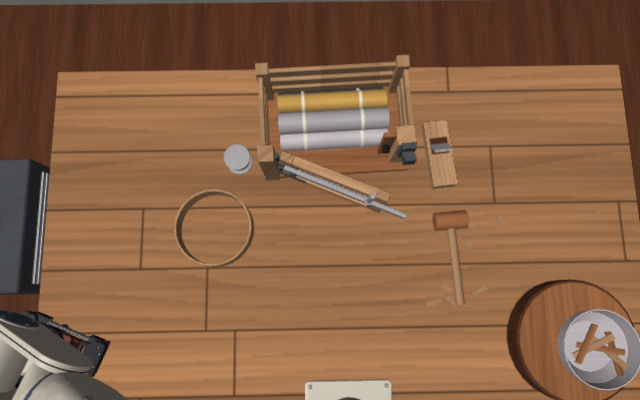

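The top view shows the gate running from about (275,162) to (388,197), with the bar's free end at (406,216). The post and catch are at (405,145). I'll zoom in.

Run:
```python
import cv2,pickle
d=pickle.load(open("im0.pkl","rb"))
f=d["top"]["frame"][40:240,240:440,::-1]; cv2.imwrite("pics/topz.png",cv2.resize(f,(800,600)if 0 else(600,600),interpolation=cv2.INTER_CUBIC))
f=d["scene"]["frame"][180:370,235:455,::-1]; cv2.imwrite("pics/scz.png",cv2.resize(f,None,fx=3,fy=3,interpolation=cv2.INTER_CUBIC))
```

```text
(no output)
```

View pics/topz.png

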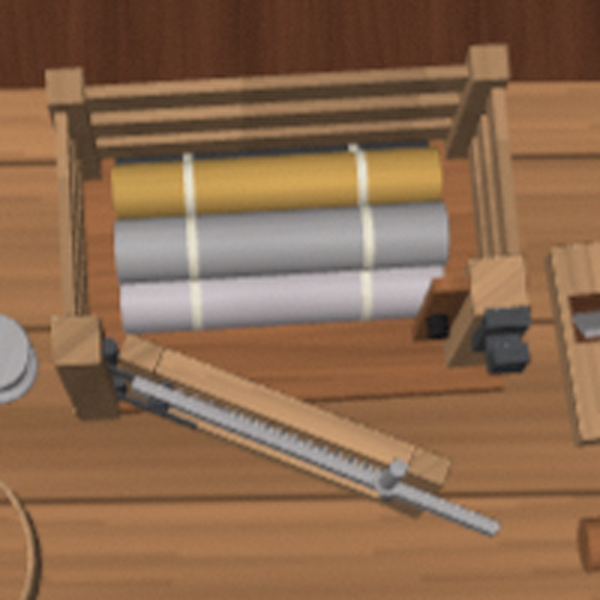

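View pics/scz.png

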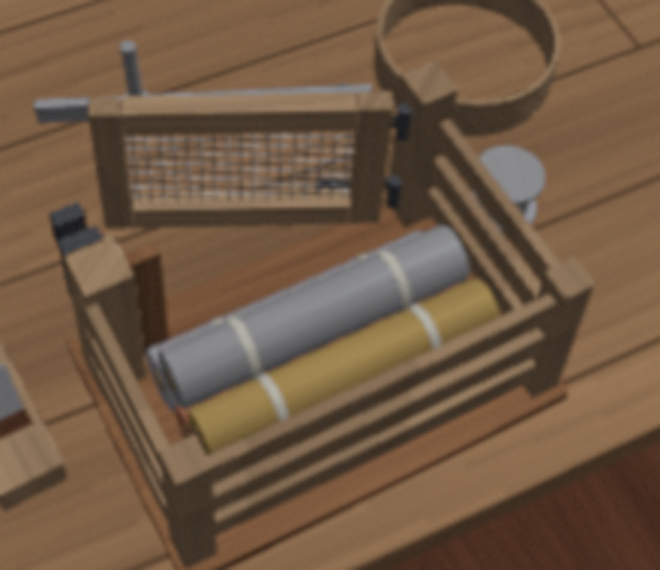

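```bash
cat > geo.py <<'E'
import numpy as np, cv2, pickle
from scipy.optimize import least_squares
from scipy.spatial.transform import Rotation as R
def proj(im,P):
    P=np.atleast_2d(P).astype(float); T=np.linalg.inv(im["pose"]); f=200/np.tan(np.radians(im["vertical_fov"])/2)
    K=np.array([[f,0,im["cx"]],[0,f,im["cy"]],[0,0,1.]])
    return cv2.projectPoints(P,cv2.Rodrigues(T[:3,:3])[0],T[:3,3],K,np.array(im["distortion"],float))[0].reshape(-1,2)
def Rz(a): return R.from_euler('z',a).as_matrix()
def crib(p,v): return Rz(p[2])@np.array(v,float)+[p[0],p[1],0]
def gate(p,v): # v from hinge point, gate axes ; opening moves closing edge (-y) toward -x
    return crib(p,Rz(-p[3])@np.array(v,float)+[0,150,178])
def bar(p,v,b=-0.04): # lift of -y end : rotation about x by -b
    return gate(p,R.from_euler('x',-b).apply(np.array(v,float))+[-22,-50,0])
E
cat > fit.py <<'E'
from geo import *
d=pickle.load(open("im0.pkl","rb"))
t=lambda u,v:("top",240+u/3,40+v/3)
s=lambda u,v:("scene",235+u/3,180+v/3)
obs=[
 (t(472,264),crib,(54,-137.5,190)),(t(522,258),crib,(54,-182.5,190)),
 (s(104,227),gate,(11,-282,-158)),(s(380,222),gate,(11,None,-158)),
 (t(399,466),bar,(0,-190,85)),(s(129,44),bar,(0,-190,85)),
 (t(495,530),bar,(0,-285,12)),(s(38,103),bar,(0,-285,12)),
 (t(449,460),gate,(11,-282,22)),(s(92,98),gate,(-11,-282,22)),(s(90,117),gate,(11,-282,22)),
]
obs=[o for o in obs if None not in o[2]]
def res(p): return np.concatenate([proj(d[o[0][0]],o[1](p,o[2]))[0]-o[0][1:] for o in obs])
r=least_squares(res,[620,60,0,.4],loss='soft_l1',x_scale=[10,10,.1,.1]); p=r.x
if __name__=="__main__":
    print(p); print(np.round(res(p).reshape(-1,2),1))
    for b in(-.04,0,.12): print("lug",b,bar(p,(0,-190,66),b))
    q=p.copy();q[3]=0;print("lug shut",bar(q,(0,-190,66),0))
    np.save("p.npy",p)
    box=lambda f,x,y,z:[f(p,(a,b,c)) for a in x for b in y for c in z]
    pts=box(gate,(-11,11),(-282,-10),(22,-158))+box(crib,(6,54),(-137.5,-182.5),(190,0))+box(bar,(-5,5),(-285,25),(-12,12))+box(crib,(-45,-29),(-146,-174),(192,))+box(crib,(-15,1),(-146,-174),(192,))+[bar(p,(0,-190,85)),bar(p,(0,-190,12))]
    for n,(u0,v0,w,h) in dict(top=(240,40,200,200),scene=(235,180,220,190)).items():
        f=cv2.resize(d[n]["frame"][v0:v0+h,u0:u0+w,::-1],None,fx=3,fy=3,interpolation=cv2.INTER_CUBIC)
        for q in proj(d[n],np.array(pts)): cv2.circle(f,tuple(int(round(x)) for x in (q-[u0,v0])*3),3,(0,0,255),1)
        cv2.imwrite(f"pics/ov_{n}.png",f)
E
python3 fit.py
```

```text
[6.57964987e+02 1.27295110e+01 1.72679093e-02 4.30488579e-01]
[[-1.2 -0.8]
 [ 0.7  0.7]
 [ 0.   0.5]
 [-1.7 -0.3]
 [-0.3  0.2]
 [-0.7 -0.8]
 [-1.4 -0.5]
 [-0.1 -0.5]
 [-1.1 -0.9]
 [-0.9 -1. ]]
lug -0.04 [537.85317071 -50.53622168 236.34923354]
lug 0 [538.85197994 -48.2582571  244.        ]
lug 0.12 [542.57339223 -39.77090521 266.27068935]
lug shut [637.52230201 -77.63694633 244.        ]
```

```bash
python3 -c "
import cv2,numpy as np
a=cv2.imread('pics/ov_top.png');b=cv2.imread('pics/ov_scene.png')
cv2.imwrite('pics/ovt.png',a);cv2.imwrite('pics/ovs.png',b)"
```

```text
(no output)
```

View pics/ov_top.png

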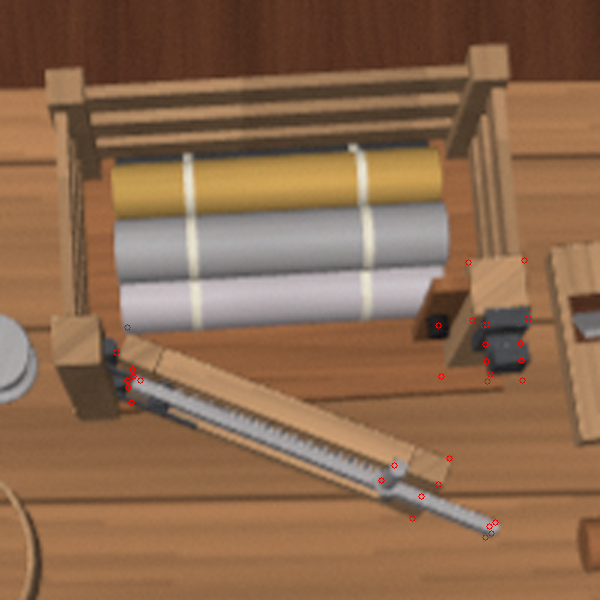

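View pics/ov_scene.png

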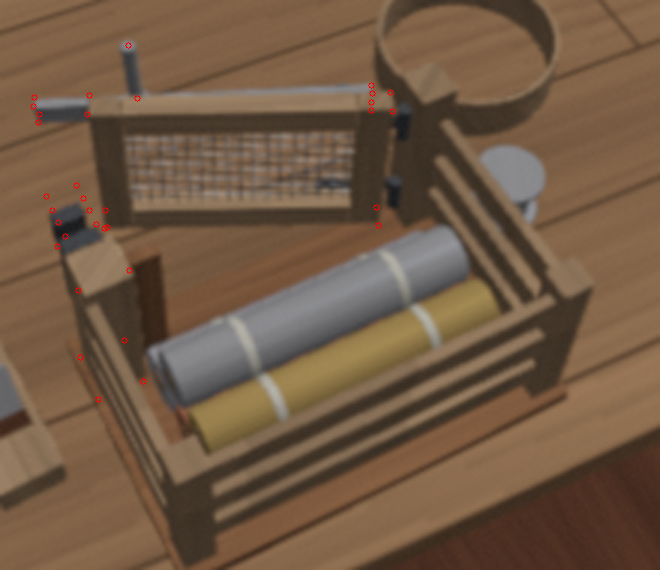

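```bash
cat >> geo.py <<'E'
def unproj(im,u,v,z):
    f=200/np.tan(np.radians(im["vertical_fov"])/2); K=np.array([[f,0,im["cx"]],[0,f,im["cy"]],[0,0,1.]])
    n=cv2.undistortPoints(np.array([[[u,v]]],float),K,np.array(im["distortion"],float))[0,0]
    M=np.array(im["pose"]); r=M[:3,:3]@[n[0],n[1],1]; c=M[:3,3]
    return c+r*(z-c[2])/r[2]
E
python3 - <<'E'
from geo import *
d=pickle.load(open("im0.pkl","rb"))
T=lambda u,v,z:np.round(unproj(d["top"],240+u/3,40+v/3,z)[:2],1)
S=lambda u,v,z:np.round(unproj(d["scene"],235+u/3,180+v/3,z)[:2],1)
print("rear posts top210",T(47,72,210),T(508,48,210),"front",T(53,320,210),T(100,318,210))
print("post top190 T",[T(*c,190) for c in((472,264),(522,258),(525,307),(468,308))])
print("post top190 S",[S(*c,190) for c in((132,270),(95,292),(67,258),(103,238))])
print("board S z0",S(190,568,0),S(565,393,0),S(70,345,0))
print("rear posts S",S(172,478,210),S(228,455,210),S(548,295,210),S(590,288,210))
print("catch T192 plate",[T(*c,192) for c in((487,312),(528,309),(530,330))],"horn",[T(*c,192) for c in((487,338),(525,333),(527,352),(490,355))])
print("catch S192",[S(*c,192) for c in((52,215),(78,207),(85,222),(60,232),(68,250),(102,235))])
E
python3 - <<'E'
import cv2,pickle
d=pickle.load(open("im0.pkl","rb"))
f=d["scene"]["frame"][235:295,240:300,::-1];a=cv2.resize(f,(400,400),interpolation=cv2.INTER_CUBIC)
f=d["top"]["frame"][115:175,365:425,::-1];b=cv2.resize(f,(400,400),interpolation=cv2.INTER_CUBIC)
cv2.imwrite("pics/catch.png",cv2.hconcat([a,b]))
E
```

```text
rear posts top210 [872.2 212.5] [ 887.9 -160.7] front [665.2 206.5] [666.3 169.8]
post top190 T [array([ 712.4, -126.7]), array([ 716.8, -167.1]), array([ 676. , -167.5]), array([ 675.9, -121.9])]
post top190 S [array([ 715.1, -121.4]), array([ 722.4, -156.6]), array([ 682. , -166.4]), array([ 675.6, -132. ])]
board S z0 [ 897.7 -154.1] [889.9 227.1] [ 650.8 -173.4]
rear posts S [ 906.2 -163.7] [ 906.4 -119.3] [887.7 168.2] [896.4 202.5]
catch T192 plate [array([ 671.8, -136.6]), array([ 673.8, -169.4]), array([ 656.5, -170.1])] horn [array([ 650.4, -135.6]), array([ 654.1, -166. ]), array([ 638.5, -166.8]), array([ 636.5, -137.3])]
catch S192 [array([ 637.1, -163.7]), array([ 638.4, -140.7]), array([ 655.4, -140.5]), array([ 656.4, -163.3]), array([ 676.2, -163.2]), array([ 673.7, -132.1])]
```

View pics/catch.png

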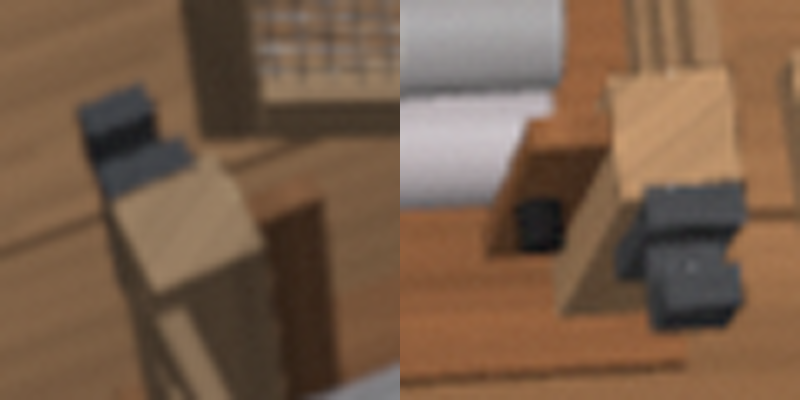

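```bash
cat > mv.py <<'E'
from geo import *
from workcell import ctrl
p=np.load("p.npy")
H=crib(p,(0,150,178)); G0=p[2]-p[3]   # hinge world, abs gate yaw at start
def lug(A,b):  # abs gate yaw A
    v=R.from_euler('x',-b).apply([0,-190,66])+[-22,-50,0]
    return Rz(A)@v+H
def st():
    o=ctrl.get_obs(); M=R.from_rotvec(o["orientation"]).as_matrix(); return o,M
def row(P,A):   # TCP pos P world, tool y along gate normal at abs yaw A
    o,M=st(); d=M.T@(np.array(P)-o["ee_pos"])
    n=np.array([np.cos(A),np.sin(A),0]); l=M.T@n
    a=np.degrees(np.arctan2(-l[0],l[1])); a=(a+90)%180-90
    return np.round([*d,a],1)
def show():
    o,M=st(); print("t",round(o["t"],2),"tcp",np.round(o["ee_pos"],1),"F",np.round(o["ft_force"],2),"w",round(o["width"],1),"q",np.round(o["qpos"],2),"toolx",np.round(M[:,0],3),"tooly",np.round(M[:,1],3),"toolz",np.round(M[:,2],3))
E
python3 - <<'E'
from mv import *
show(); print("H",H,"A0",G0)
L=lug(G0,-.04); print(L)
print(row(L+[0,0,60],G0)); print(row(L+[0,0,-19],G0));
E
```

```text
t 0.1 tcp [240.2 576.5 222. ] F [-0.2   0.92  0.38] w 88.1 q [ 1.16  0.42  1.63  0.    1.09 -0.02] toolx [-0.923  0.385  0.   ] tooly [ 0.385  0.923 -0.001] toolz [-0.001 -0.001 -1.   ]
H [655.37492983 162.707148   178.        ] A0 -0.41322066982337596
[537.85317071 -50.53622168 236.34923354]
[-516.  -464.4  -73.8  -88.9]
[-516.  -464.3    5.2  -88.9]
```

>>> move_arm(increments=[0, -30, -25, -50, 5, 0, -75, -65, -75, 14, 0, -120, -108, -75, 22, 0, -165, -150, -75, 30, 0, -210, -190, -75, 38, 0, -255, -230, -75, 46, 0, -300, -270, -75, 54, 0, -345, -310, -75, 62, 0, -390, -350, -75, 70, 0, -435, -390, -75, 78, 0, -480, -430, -75, 85, 0, -516, -464, -75, 91.1])

```text
t: 1.6
ee_pos: [538.6, -52.4, 297.3]
orientation: [2.634, 1.711, -0.002]
ft_force: [1.3, 0.8, 0.3]
width: 87.9
```

Run:
```python
from mv import *
show(); L=lug(G0,-.04)
print(row(L+[0,0,60],G0)); print(row(L+[0,0,-19],G0)); 
r=ctrl.get_image("top"); cv2.imwrite("pics/t1.png",r["frame"][:,:,::-1]); r=ctrl.get_image("scene"); cv2.imwrite("pics/s1.png",r["frame"][:,:,::-1])
```

```text
t 1.6 tcp [538.6 -52.4 297.3] F [1.26 0.84 0.33] w 87.9 q [-0.12  0.22  1.74 -0.    1.18  0.3 ] toolx [ 0.407  0.914 -0.001] tooly [ 0.914 -0.407 -0.   ] toolz [-0.001 -0.001 -1.   ]
[ 1.5 -1.4  1.  -0.3]
[ 1.6 -1.4 80.  -0.3]
```

View pics/s1.png

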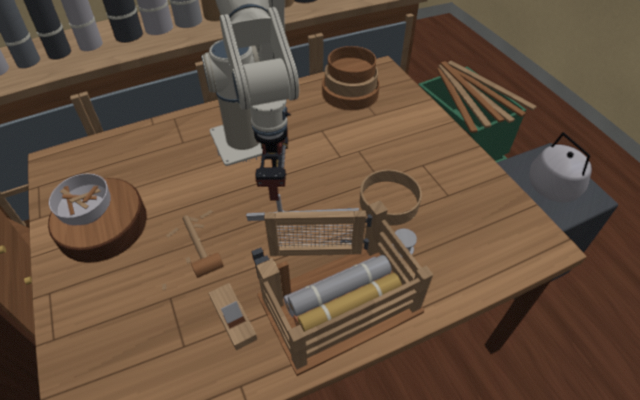

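The gripper hovers over the lug (lug at about (279,202), fingers at (270,183)). Next I lower it and close the fingers.

>>> move_arm(increments=[0, 1.6, -1.4, 20, 0, 0, 1.6, -1.4, 40, 0, 0, 1.6, -1.4, 60, 0, 0, 1.6, -1.4, 77, 0, 0, 1.6, -1.4, 77, 0])

```text
t: 2.33
ee_pos: [537.6, -51.5, 218.9]
orientation: [-2.635, -1.71, 0.006]
ft_force: [0.3, -0.2, 0.3]
width: 87.7
```

Run:
```python
from mv import *
show(); L=lug(G0,-.04)
print(row(L+[0,0,-19],G0)); 
r=ctrl.get_image("top"); a=cv2.resize(r["frame"][140:240,340:440,::-1],(400,400),interpolation=2); r=ctrl.get_image("scene"); b=cv2.resize(r["frame"][150:250,230:330,::-1],(400,400),interpolation=2)
cv2.imwrite("pics/g2.png",cv2.hconcat([a,b]))
```

```text
t 2.33 tcp [537.6 -51.5 218.9] F [ 0.35 -0.16  0.28] w 87.7 q [-0.12  0.31  1.82 -0.    1.02  0.3 ] toolx [ 0.407  0.913 -0.003] tooly [ 0.913 -0.407 -0.002] toolz [-0.003 -0.002 -1.   ]
[ 1.  -0.2  1.5 -0.4]
```

View pics/g2.png

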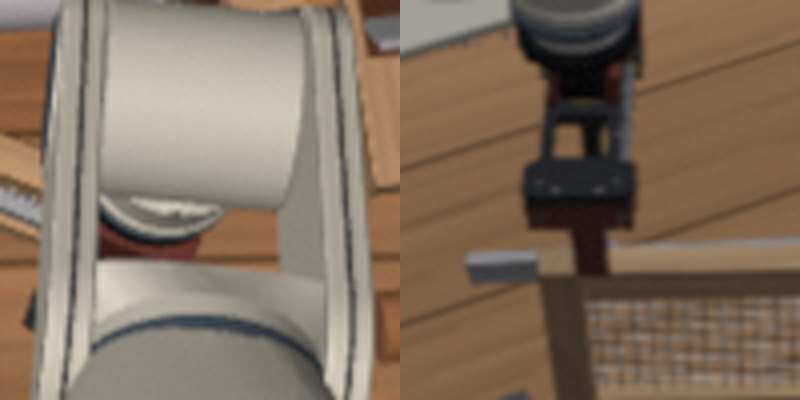

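The fingers straddle the lug in the scene crop. I close now.

>>> move_arm(increments=[80, 0.5, 0, 1, 0, 160, 0.5, 0, 1, 0, 230, 0.5, 0, 1, 0, 255, 0.5, 0, 1, 0, 255, 0.5, 0, 1, 0, 255, 0.5, 0, 1, 0, 255, 0.5, 0, 1, 0])

```text
t: 3.3
ee_pos: [539.1, -51.4, 219.5]
orientation: [2.634, 1.709, -0.002]
ft_force: [0.4, -0.7, 0.2]
width: 21.4
```

Run:
```python
from mv import *
show()
```

```text
t 3.3 tcp [539.1 -51.4 219.5] F [ 0.45 -0.65  0.19] w 21.4 q [-0.12  0.31  1.82 -0.    1.02  0.31] toolx [ 0.408  0.913 -0.002] tooly [ 0.913 -0.408  0.001] toolz [-0.    -0.002 -1.   ]
```

Still closing, so I wait.

>>> move_arm(increments=[255, 0, 0, 0, 0, 255, 0, 0, 0, 0, 255, 0, 0, 0, 0])

```text
t: 3.68
ee_pos: [539.0, -51.4, 219.4]
orientation: [2.634, 1.709, -0.002]
ft_force: [-0.3, -0.8, -0.8]
width: 13.4
```

Run:
```python
from mv import *
show()
o,M=st(); T0=o["ee_pos"]
L=lug(G0,-.04); print("grip offs",T0+[0,0,19]-L)
for b in (0,.05,.1,.15,.2): print(b,row(T0+lug(G0,b)-L,G0))
```

```text
t 3.67 tcp [539.  -51.4 219.4] F [-0.25 -0.75 -0.77] w 13.4 q [-0.12  0.31  1.82 -0.    1.02  0.31] toolx [ 0.408  0.913 -0.002] tooly [ 0.913 -0.408  0.001] toolz [-0.    -0.002 -1.   ]
grip offs [ 1.13107448 -0.89308485  2.05416524]
0 [ 2.5 -0.  -7.7 -0.4]
0.05 [  6.   -0.  -17.1  -0.4]
0.1 [ 10.   -0.1 -26.3  -0.4]
0.15 [ 14.4  -0.1 -35.3  -0.4]
0.2 [ 19.3  -0.1 -44.1  -0.4]
```

>>> move_arm(increments=[255, 1.5, 0, -4, 0, 255, 2.5, 0, -8, 0, 255, 6, 0, -17, 0, 255, 10, 0, -26, 0, 255, 14.5, 0, -35, 0, 255, 19.5, 0, -44.5, 0, 255, 19.5, 0, -44.5, 0])

```text
t: 4.55
ee_pos: [547.9, -33.0, 265.0]
orientation: [2.633, 1.709, 0.001]
ft_force: [2.2, 3.3, -7.4]
width: 13.8
```

Run:
```python
from mv import *
show()
o,M=st(); print("moment",o["moment"])
r=ctrl.get_image("scene"); b=cv2.resize(r["frame"][120:270,220:420,::-1],None,fx=4,fy=4,interpolation=2)
cv2.imwrite("pics/g3.png",b)
```

```text
t 4.55 tcp [547.9 -33.  265. ] F [ 2.23  3.27 -7.36] w 13.8 q [-0.08  0.26  1.76 -0.    1.12  0.34] toolx [ 0.407  0.913 -0.001] tooly [ 0.913 -0.407  0.003] toolz [ 0.002 -0.002 -1.   ]
moment [ 0.24881804 -0.28921809  0.03224045]
```

View pics/g3.png

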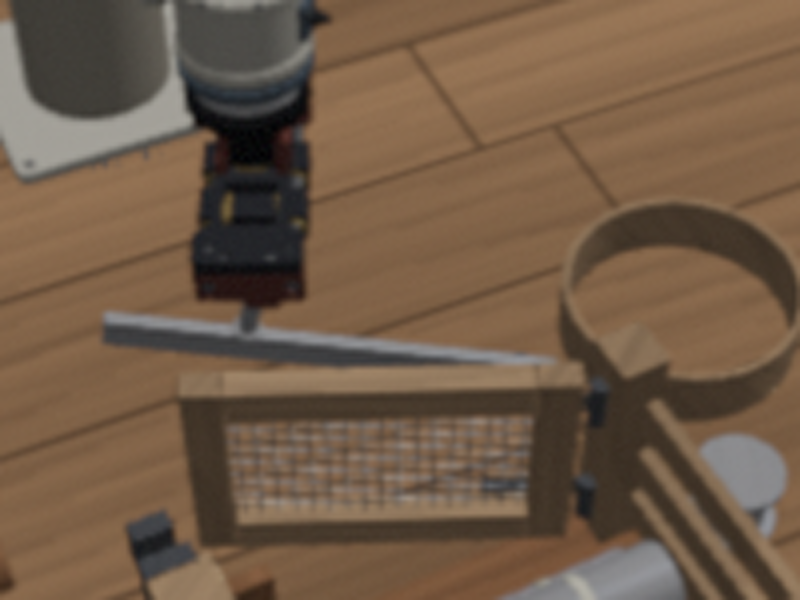

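```bash
cat >> mv.py <<'E'
def arc(deltas,dz=None,db=None):
    """rows rotating about hinge by each delta (rad, + = closing)"""
    o,M=st(); out=[]
    for i,a in enumerate(deltas):
        P=Rz(a)@(o["ee_pos"]-H)+H
        if dz is not None: P=P+[0,0,dz[i]]
        out.append(np.round([*(M.T@(P-o["ee_pos"])),-np.degrees(a)],1))
    return out
def absA():
    o,M=st(); v=(o["ee_pos"]-H); # lug radial: gate frame (-22,-r)
    r=np.hypot(v[0],v[1]); return np.arctan2(v[1],v[0])-np.arctan2(-np.sqrt(r*r-22**2),-22)
E
python3 - <<'E'
from mv import *
print("A",absA(),"g",p[2]-absA(),"toolA",np.arctan2(st()[1][1,1],st()[1][0,1]))
for r in arc([.02,.05,.08,.115,.15,.185,.22,.255,.285,.31,.33,.335]): print(r)
E
```

```text
A -0.40432835686007174 g 0.42159626615171536 toolA -0.41934682526331396
[-0.3  4.5  0.  -1.1]
[-0.7 11.2  0.  -2.9]
[-0.8 17.9  0.  -4.6]
[-0.7 25.7  0.1 -6.6]
[-0.3 33.5  0.1 -8.6]
[  0.4  41.3   0.1 -10.6]
[  1.3  49.1   0.1 -12.6]
[  2.5  56.8   0.1 -14.6]
[  3.7  63.4   0.1 -16.3]
[  4.9  68.9   0.1 -17.8]
[  6.   73.2   0.1 -18.9]
[  6.3  74.3   0.1 -19.2]
```

>>> move_arm(increments=[255, -0.3, 4.5, 0, -1.1, 255, -0.7, 11, 0, -2.9, 255, -0.8, 18, 0, -4.6, 255, -0.7, 25.5, 0, -6.6, 255, -0.3, 33.5, 0, -8.6, 255, 0.4, 41.5, 0, -10.6, 255, 1.3, 49, 0, -12.6, 255, 2.5, 57, 0, -14.6, 255, 3.7, 63, 0, -16.3, 255, 5, 69, 0, -17.8, 255, 6, 73, 0, -18.9, 255, 6.3, 74.5, 0, -19.2])

```text
t: 6.1
ee_pos: [618.3, -57.1, 263.8]
orientation: [2.311, 2.127, -0.001]
ft_force: [0.7, 7.7, -8.7]
width: 13.5
```

Run:
```python
from mv import *
show(); print("A",absA(),"g",p[2]-absA(),"toolA",np.arctan2(st()[1][1,1],st()[1][0,1]))
for n,(u0,v0,w,h) in dict(scene=(225,160,160,120)).items():
    r=ctrl.get_image(n); cv2.imwrite("pics/g4.png",cv2.resize(r["frame"][v0:v0+h,u0:u0+w,::-1],None,fx=5,fy=5,interpolation=2))
r=ctrl.get_image("top"); cv2.imwrite("pics/g4t.png",cv2.resize(r["frame"][110:230,260:420,::-1],None,fx=5,fy=5,interpolation=2))
show()
```

```text
t 6.1 tcp [618.3 -57.1 263.8] F [ 0.72  7.68 -8.71] w 13.5 q [-0.11  0.37  1.6  -0.    1.16 -0.03] toolx [ 0.083  0.997 -0.   ] tooly [ 0.997 -0.083 -0.   ] toolz [-0. -0. -1.]
A -0.06825566017703388 g 0.08552356946867753 toolA -0.08290488999478336
t 6.2 tcp [618.3 -57.2 263.8] F [ 0.62  7.07 -7.51] w 13.2 q [-0.11  0.37  1.6  -0.    1.16 -0.03] toolx [ 0.083  0.997 -0.   ] tooly [ 0.997 -0.083  0.   ] toolz [-0. -0. -1.]
```

View pics/g4.png

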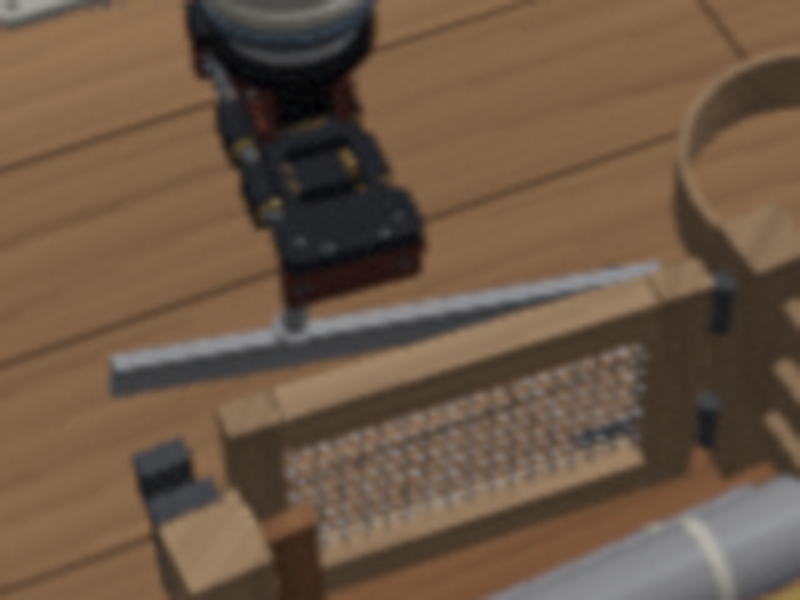

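View pics/g4t.png

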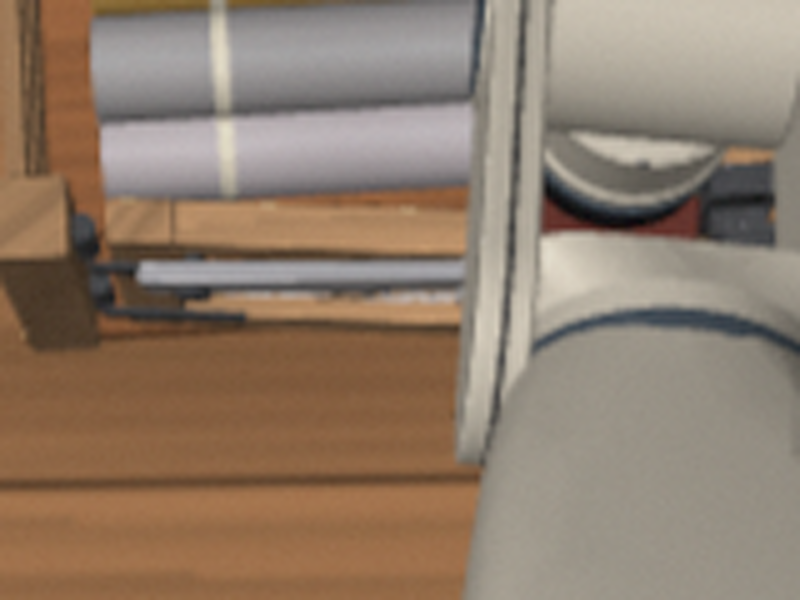

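>>> move_arm(increments=[255, 1, 0, 0, 0, 255, 2, 0, 0, 0, 255, 2, 0, 0, 0])

```text
t: 6.58
ee_pos: [618.9, -56.7, 264.5]
orientation: [2.31, 2.126, -0.002]
ft_force: [-1.5, -5.2, -0.5]
width: 13.3
```

Run:
```python
from mv import *
show(); print("g",p[2]-absA())
for r in arc([.01,.02,.03,.04,.05]): print(r)
```

```text
t 6.58 tcp [618.9 -56.7 264.5] F [-1.47 -5.2  -0.48] w 13.3 q [-0.11  0.37  1.6  -0.    1.16 -0.03] toolx [ 0.083  0.997 -0.003] tooly [ 0.997 -0.083  0.001] toolz [ 0.001 -0.003 -1.   ]
g 0.08309046254505079
[-0.2  2.2  0.  -0.6]
[-0.3  4.4  0.  -1.1]
[-0.4  6.7  0.  -1.7]
[-0.6  8.9  0.  -2.3]
[-0.6 11.1  0.  -2.9]
```

>>> move_arm(increments=[255, -0.5, 1, 0, -0.3, 255, -0.5, 2.2, 0, -0.6, 255, -0.5, 3.3, 0, -0.9, 255, -0.6, 4.4, 0, -1.1, 255, -0.6, 4.4, 0, -1.1])

```text
t: 7.2
ee_pos: [623.4, -57.5, 264.4]
orientation: [2.289, 2.148, -0.001]
ft_force: [0.0, 1.3, -5.7]
width: 13.0
```

Run:
```python
from mv import *
show(); print("g",p[2]-absA())
```

```text
t 7.2 tcp [623.4 -57.5 264.4] F [ 0.04  1.29 -5.75] w 13.0 q [-0.11  0.38  1.59 -0.    1.17 -0.05] toolx [ 0.064  0.998 -0.002] tooly [ 0.998 -0.064  0.001] toolz [ 0.001 -0.003 -1.   ]
g 0.06263638571971361
```

>>> move_arm(increments=[255, -0.1, 1.2, 0, -0.3, 255, -0.2, 2.4, 0, -0.6, 255, -0.3, 3.6, 0, -0.9, 255, -0.3, 4.8, 0, -1.2, 255, -0.3, 4.8, 0, -1.2])

```text
t: 7.82
ee_pos: [628.3, -58.0, 264.4]
orientation: [2.266, 2.172, -0.001]
ft_force: [0.7, 1.6, -5.6]
width: 13.5
```

Run:
```python
from mv import *
show(); print("g",p[2]-absA())
```

```text
t 7.83 tcp [628.3 -58.  264.4] F [ 0.71  1.57 -5.57] w 13.5 q [-0.11  0.39  1.58 -0.    1.17 -0.07] toolx [ 0.043  0.999 -0.002] tooly [ 0.999 -0.043  0.001] toolz [ 0.001 -0.002 -1.   ]
g 0.04002048471133609
```

>>> move_arm(increments=[255, 0, 1.2, 0, -0.3, 255, -0.1, 2.4, 0, -0.6, 255, -0.2, 3.6, 0, -0.9, 255, -0.2, 3.6, 0, -0.9])

```text
t: 8.32
ee_pos: [632.1, -58.4, 264.4]
orientation: [2.249, 2.189, -0.001]
ft_force: [0.3, 2.0, -4.9]
width: 13.0
```

Run:
```python
from mv import *
show(); print("g",p[2]-absA())
```

```text
t 8.32 tcp [632.1 -58.4 264.4] F [ 0.33  2.02 -4.89] w 13.0 q [-0.11  0.39  1.57 -0.    1.17 -0.08] toolx [ 0.027  1.    -0.002] tooly [ 1.    -0.027  0.002] toolz [ 0.002 -0.002 -1.   ]
g 0.02293700759281566
```

>>> move_arm(increments=[255, 0, 1, 0, -0.25, 255, 0, 2, 0, -0.5, 255, 0, 3, 0, -0.7, 255, 0, 3, 0, -0.7])

```text
t: 8.82
ee_pos: [635.3, -58.6, 264.5]
orientation: [2.235, 2.203, -0.001]
ft_force: [0.2, 0.3, -4.7]
width: 13.3
```

Run:
```python
from mv import *
show(); print("g",p[2]-absA())
```

```text
t 8.82 tcp [635.3 -58.6 264.5] F [ 0.21  0.3  -4.74] w 13.3 q [-0.11  0.4   1.56 -0.    1.18 -0.09] toolx [ 0.015  1.    -0.003] tooly [ 1.    -0.015  0.002] toolz [ 0.002 -0.003 -1.   ]
g 0.008372212770677977
```

>>> move_arm(increments=[255, 0, 1, 0, -0.25, 255, 0, 2, 0, -0.5, 255, 0, 3, 0, -0.7, 255, 0, 3, 0, -0.7])

```text
t: 9.32
ee_pos: [638.6, -58.7, 264.6]
orientation: [2.221, 2.216, -0.0]
ft_force: [0.2, 0.4, -5.0]
width: 13.2
```

Run:
```python
from mv import *
show(); print("g",p[2]-absA())
```

```text
t 9.32 tcp [638.6 -58.7 264.6] F [ 0.16  0.44 -5.04] w 13.2 q [-0.11  0.4   1.56 -0.    1.18 -0.11] toolx [ 0.002  1.    -0.003] tooly [ 1.    -0.002  0.002] toolz [ 0.002 -0.003 -1.   ]
g -0.006146364524851657
```

>>> move_arm(increments=[255, 0, 1, 0, -0.25, 255, 0, 2, 0, -0.5, 255, 0, 2, 0, -0.5])

```text
t: 9.7
ee_pos: [640.7, -58.8, 264.6]
orientation: [2.211, 2.226, -0.0]
ft_force: [-0.6, -0.6, -4.3]
width: 13.7
```

Run:
```python
from mv import *
show(); print("g",p[2]-absA())
r=ctrl.get_image("scene"); cv2.imwrite("pics/g5.png",cv2.resize(r["frame"][180:280,225:345,::-1],None,fx=6,fy=6,interpolation=2))
```

```text
t 9.7 tcp [640.7 -58.8 264.6] F [-0.62 -0.61 -4.32] w 13.7 q [-0.11  0.41  1.55 -0.    1.18 -0.11] toolx [-0.007  1.    -0.003] tooly [1.    0.007 0.003] toolz [ 0.003 -0.003 -1.   ]
g -0.015715137674170467
```

View pics/g5.png

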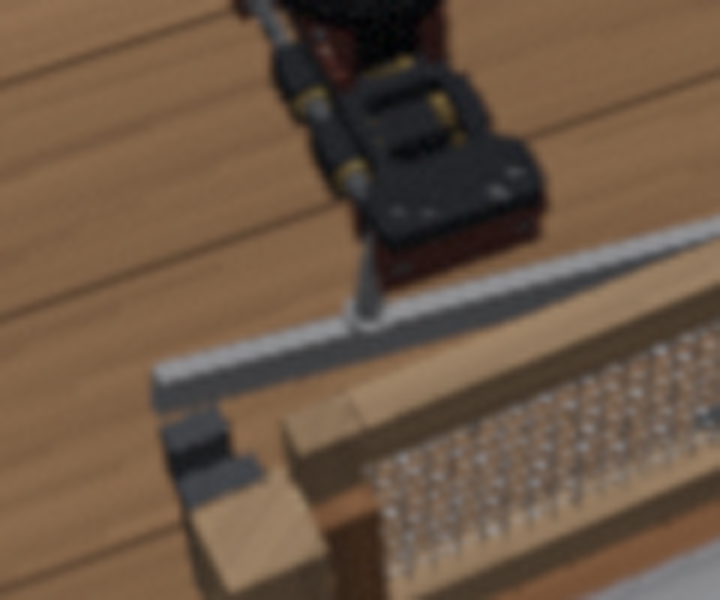

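>>> move_arm(increments=[255, 0, 1, 0, -0.25, 255, 0, 2, 0, -0.5, 255, 0, 3, 0, -0.7, 255, 0, 3, 0, -0.7])

```text
t: 10.25
ee_pos: [643.6, -58.9, 264.6]
orientation: [2.198, 2.239, -0.001]
ft_force: [-3.6, -2.4, -4.0]
width: 13.7
```

Run:
```python
from mv import *
show(); print("g",p[2]-absA())
```

```text
t 10.25 tcp [643.6 -58.9 264.6] F [-3.62 -2.44 -4.05] w 13.7 q [-0.11  0.41  1.55 -0.    1.18 -0.13] toolx [-0.019  1.    -0.003] tooly [1.    0.019 0.002] toolz [ 0.002 -0.003 -1.   ]
g -0.028867820023311265
```

>>> move_arm(increments=[255, 0, 1, 0, -0.25, 255, 0, 2, 0, -0.5, 255, 0, 3, 0, -0.7, 255, 0, 3, 0, -0.7])

```text
t: 10.75
ee_pos: [646.4, -59.1, 264.6]
orientation: [2.184, 2.253, -0.002]
ft_force: [-5.0, -2.1, -1.8]
width: 13.5
```

Run:
```python
from mv import *
show(); print("g",p[2]-absA())
```

```text
t 10.75 tcp [646.4 -59.1 264.6] F [-5.03 -2.08 -1.82] w 13.5 q [-0.11  0.42  1.54 -0.    1.19 -0.14] toolx [-0.031  1.    -0.003] tooly [1.    0.031 0.002] toolz [ 0.002 -0.003 -1.   ]
g -0.04177756783427048
```

>>> move_arm(increments=[255, 0, 0.5, 0, -0.1, 255, 0, 1, 0, -0.25, 255, 0, 1.5, 0, -0.3, 255, 0, 1.5, 0, -0.3])

```text
t: 11.25
ee_pos: [647.6, -59.2, 264.5]
orientation: [2.178, 2.259, -0.003]
ft_force: [-5.7, -2.4, -2.5]
width: 13.6
```

Run:
```python
from mv import *
show(); print("g",p[2]-absA())
```

```text
t 11.25 tcp [647.6 -59.2 264.5] F [-5.65 -2.36 -2.48] w 13.6 q [-0.11  0.42  1.53 -0.    1.19 -0.14] toolx [-0.036  0.999 -0.004] tooly [0.999 0.036 0.001] toolz [ 0.001 -0.004 -1.   ]
g -0.04694636409743772
```

>>> move_arm(increments=[255, 0, 0.5, 0, -0.1, 255, 0, 1, 0, -0.25, 255, 0, 1.5, 0, -0.3, 255, 0, 1.5, 0, -0.3])

```text
t: 11.75
ee_pos: [648.6, -59.2, 264.3]
orientation: [2.173, 2.266, -0.004]
ft_force: [-5.6, -2.7, -2.5]
width: 13.7
```

Run:
```python
from mv import *
show(); print("g",p[2]-absA())
r=ctrl.get_image("scene"); cv2.imwrite("pics/g6.png",cv2.resize(r["frame"][180:280,225:345,::-1],None,fx=6,fy=6,interpolation=2))
```

```text
t 11.75 tcp [648.6 -59.2 264.3] F [-5.57 -2.69 -2.53] w 13.7 q [-0.11  0.42  1.53 -0.    1.19 -0.15] toolx [-0.042  0.999 -0.004] tooly [ 0.999  0.042 -0.   ] toolz [-0.    -0.004 -1.   ]
g -0.05141696113404074
```

View pics/g6.png

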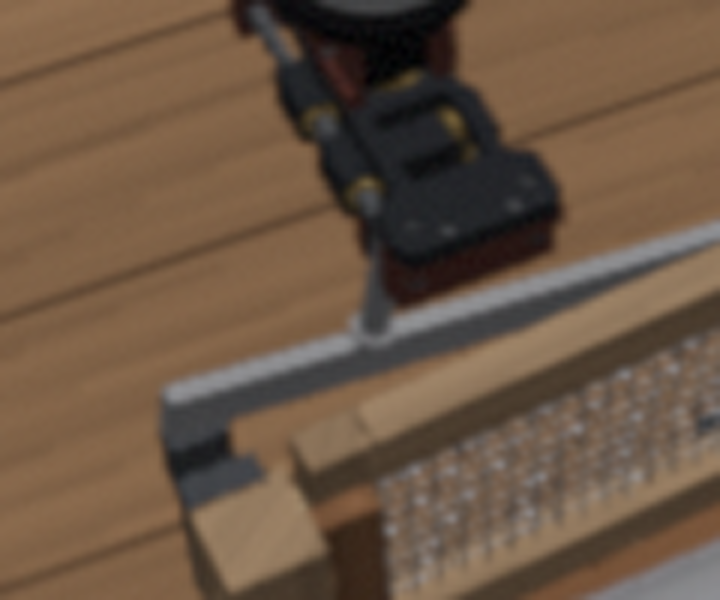

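Run:
```python
from mv import *
d=pickle.load(open("im0.pkl","rb"))
S=lambda u,v,z:np.round(unproj(d["scene"],225+u/6,180+v/6,z)[:2],1)
print("horn front",S(163,425,192),S(210,405,192)," back",S(172,457,192),S(230,440,192))
print("plate front",S(180,488,192),S(245,458,192)," back",S(190,505,192),S(262,478,192))
print("bar tip top-front?",S(163,392,248),S(166,405,248), "along",S(350,340,235))
o,M=st(); print("bar model tip", end=' ')
A=absA()
for b in (.19,.21):
  v=R.from_euler('x',-b).apply([0,-285,12])+[-22,-50,0]; print(Rz(A)@v+H)
```

```text
horn front [ 634.5 -163.2] [ 632.9 -141.4]  back [ 651.6 -165.2] [ 653.5 -139.8]
plate front [ 667.8 -167.3] [ 664.8 -137.2]  back [ 677.5 -166.3] [ 677.2 -134.2]
bar tip top-front? [ 658.9 -165. ] [ 665.5 -166. ] along [656.4 -83.6]
bar model tip [ 655.92163652 -165.63516087  243.60883589]
[ 655.82773056 -164.2707803   249.14744243]
```

>>> move_arm(increments=[255, 0, 0.5, 0, -0.1, 255, 0, 1, 0, -0.25, 255, 0, 1.7, 0, -0.4, 255, 0, 1.7, 0, -0.4])

```text
t: 12.3
ee_pos: [649.7, -59.3, 264.2]
orientation: [2.166, 2.274, -0.006]
ft_force: [-7.2, -3.6, -2.4]
width: 13.9
```

Run:
```python
from mv import *
show(); print("g",p[2]-absA())
```

```text
t 12.3 tcp [649.7 -59.3 264.2] F [-7.16 -3.57 -2.4 ] w 13.9 q [-0.11  0.42  1.53 -0.    1.19 -0.15] toolx [-0.049  0.999 -0.004] tooly [ 0.999  0.049 -0.002] toolz [-0.002 -0.004 -1.   ]
g -0.05653004869012549
```

>>> move_arm(increments=[255, 0, 0.5, 0, -0.1, 255, 0, 1, 0, -0.25, 255, 0, 1.7, 0, -0.4, 255, 0, 1.7, 0, -0.4])

```text
t: 12.8
ee_pos: [650.8, -59.4, 264.0]
orientation: [2.158, 2.282, -0.008]
ft_force: [-7.5, -2.4, -1.3]
width: 13.6
```

Run:
```python
from mv import *
show(); print("g",p[2]-absA())
```

```text
t 12.8 tcp [650.8 -59.4 264. ] F [-7.49 -2.39 -1.27] w 13.6 q [-0.11  0.43  1.52 -0.    1.19 -0.16] toolx [-0.056  0.998 -0.004] tooly [ 0.998  0.056 -0.003] toolz [-0.003 -0.004 -1.   ]
g -0.06114992927495314
```

>>> move_arm(increments=[255, 0, 0.7, 0, -0.1, 255, 0, 1.3, 0, -0.2, 255, 0, 1.7, 0, -0.3, 255, 0, 1.7, 0, -0.3])

```text
t: 13.3
ee_pos: [651.6, -59.6, 263.8]
orientation: [-2.152, -2.287, 0.01]
ft_force: [-7.0, -2.7, -2.0]
width: 13.2
```

Run:
```python
from mv import *
show(); print("g",p[2]-absA())
```

```text
t 13.3 tcp [651.6 -59.6 263.8] F [-7.05 -2.68 -2.05] w 13.2 q [-0.11  0.43  1.52 -0.01  1.2  -0.17] toolx [-0.061  0.998 -0.004] tooly [ 0.998  0.061 -0.005] toolz [-0.005 -0.004 -1.   ]
g -0.06490903099300652
```

>>> move_arm(increments=[255, 0, 0.7, 0, -0.1, 255, 0, 1.3, 0, -0.2, 255, 0, 2, 0, -0.3, 255, 0, 2, 0, -0.3])

```text
t: 13.8
ee_pos: [652.6, -59.7, 263.6]
orientation: [-2.145, -2.292, 0.013]
ft_force: [-8.3, -3.2, -1.5]
width: 13.7
```

Run:
```python
from mv import *
show(); print("g",p[2]-absA())
```

```text
t 13.8 tcp [652.6 -59.7 263.6] F [-8.27 -3.23 -1.48] w 13.7 q [-0.11  0.43  1.52 -0.01  1.2  -0.17] toolx [-0.066  0.998 -0.004] tooly [ 0.998  0.066 -0.008] toolz [-0.007 -0.004 -1.   ]
g -0.06952777986667738
```

>>> move_arm(increments=[255, 0, 0.7, 0, -0.1, 255, 0, 1.3, 0, -0.2, 255, 0, 2, 0, -0.3, 255, 0, 2, 0, -0.3])

```text
t: 14.3
ee_pos: [653.6, -59.8, 263.3]
orientation: [-2.138, -2.296, 0.016]
ft_force: [-7.6, -3.3, -1.5]
width: 13.5
```

Run:
```python
from mv import *
show(); print("g",p[2]-absA())
r=ctrl.get_image("scene"); cv2.imwrite("pics/g7.png",cv2.resize(r["frame"][180:280,225:345,::-1],None,fx=6,fy=6,interpolation=2))
```

```text
t 14.3 tcp [653.6 -59.8 263.3] F [-7.56 -3.28 -1.52] w 13.5 q [-0.11  0.43  1.51 -0.01  1.2  -0.18] toolx [-0.071  0.997 -0.004] tooly [ 0.997  0.071 -0.01 ] toolz [-0.01  -0.005 -1.   ]
g -0.07376270691516476
```

View pics/g7.png

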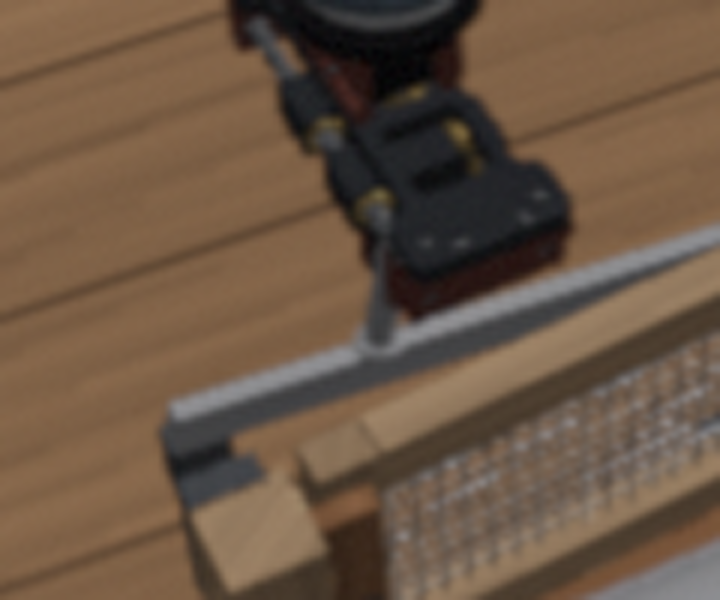

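>>> move_arm(increments=[255, 0, 0.7, 0, 0, 255, 0, 1.4, 0, 0, 255, 0, 2, 0, 0, 255, 0, 2, 0, 0])

```text
t: 14.85
ee_pos: [654.2, -60.0, 263.0]
orientation: [-2.137, -2.295, 0.019]
ft_force: [-9.3, -4.1, -1.7]
width: 13.6
```

Run:
```python
from mv import *
show(); print("g",p[2]-absA())
```

```text
t 14.85 tcp [654.2 -60.  263. ] F [-9.33 -4.08 -1.69] w 13.6 q [-0.11  0.44  1.51 -0.01  1.21 -0.18] toolx [-0.071  0.997 -0.004] tooly [ 0.997  0.071 -0.013] toolz [-0.013 -0.005 -1.   ]
g -0.07619563868796522
```

>>> move_arm(increments=[255, 0.3, -2, 0, 0.5, 255, 0.7, -4, 0, 1, 255, 1.1, -6, 0, 1.6, 255, 1.4, -7.4, 0, 2, 255, 1.4, -7.4, 0, 2])

```text
t: 15.48
ee_pos: [647.0, -59.6, 263.7]
orientation: [-2.178, -2.258, 0.019]
ft_force: [-5.5, -4.8, -0.7]
width: 13.6
```

Run:
```python
from mv import *
show(); print("g",p[2]-absA())
r=ctrl.get_image("scene"); cv2.imwrite("pics/g8.png",cv2.resize(r["frame"][180:280,225:345,::-1],None,fx=6,fy=6,interpolation=2))
A=absA();L0=lug(A,.205)
for b in(.17,.15,.13,.11,.09,.07,.04,.01,0): print(b,np.round(st()[1].T@(lug(A,b)-L0),1))
```

```text
t 15.47 tcp [647.  -59.6 263.7] F [-5.5  -4.76 -0.71] w 13.6 q [-0.11  0.42  1.53 -0.01  1.2  -0.14] toolx [-0.036  0.999 -0.005] tooly [ 0.999  0.036 -0.012] toolz [-0.012 -0.006 -1.   ]
g -0.04401006277300471
0.17 [-3.5  0.2  6.1]
0.15 [-5.4  0.2  9.7]
0.13 [-7.2  0.3 13.3]
0.11 [-8.9  0.4 16.9]
0.09 [-10.6   0.5  20.5]
0.07 [-12.2   0.6  24.2]
0.04 [-14.5   0.7  29.8]
0.01 [-16.6   0.8  35.5]
0 [-17.2   0.9  37.4]
```

View pics/g8.png

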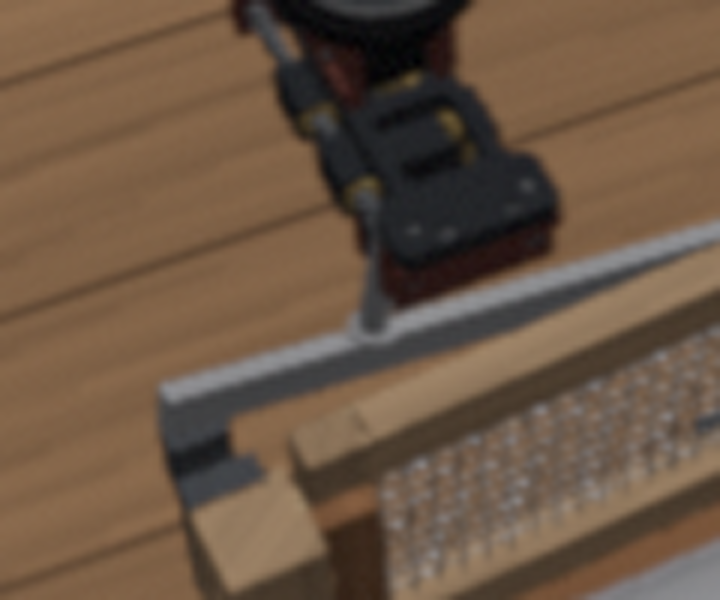

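>>> move_arm(increments=[255, -0.3, -1, 0, 0.2, 255, -0.3, -2, 0, 0.4, 255, -2, -2, 3, 0.4, 255, -3.8, -1.9, 6, 0.4, 255, -5.7, -1.9, 9.7, 0.4, 255, -7.3, -1.8, 13, 0.4, 255, -7.3, -1.8, 13, 0.4])

```text
t: 16.4
ee_pos: [645.2, -67.5, 250.4]
orientation: [-2.186, -2.25, 0.02]
ft_force: [-3.7, -1.3, -1.9]
width: 13.7
```

Run:
```python
from mv import *
show(); print("g",p[2]-absA())
r=ctrl.get_image("scene"); cv2.imwrite("pics/g9.png",cv2.resize(r["frame"][190:270,235:335,::-1],None,fx=7,fy=7,interpolation=2))
```

```text
t 16.4 tcp [645.2 -67.5 250.4] F [-3.69 -1.27 -1.93] w 13.7 q [-0.12  0.44  1.54 -0.01  1.18 -0.15] toolx [-0.029  1.    -0.006] tooly [ 1.     0.029 -0.012] toolz [-0.012 -0.006 -1.   ]
g -0.0343198403708627
```

View pics/g9.png

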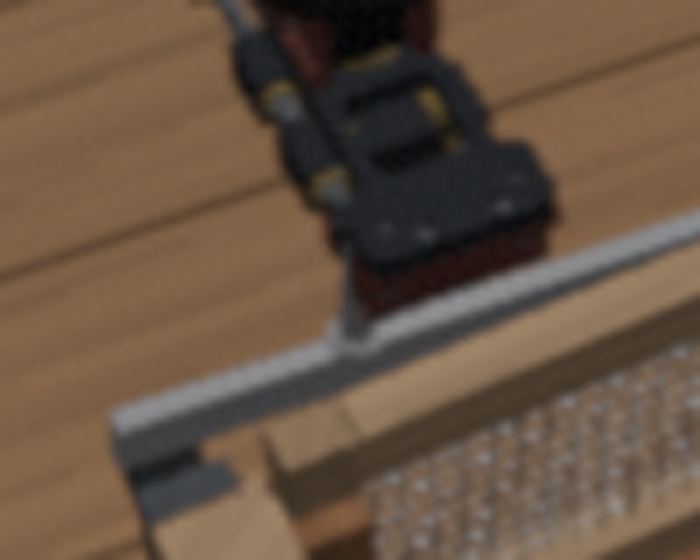

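>>> move_arm(increments=[255, -0.9, 0.4, 1.8, 0, 255, -1.7, 0.5, 3.6, 0, 255, -2.6, 0.5, 5.5, 0, 255, -3.4, 0.6, 7.2, 0, 255, -3.4, 0.6, 7.2, 0])

```text
t: 17.08
ee_pos: [646.5, -71.1, 243.5]
orientation: [-2.187, -2.251, 0.019]
ft_force: [0.5, -1.2, -1.6]
width: 13.3
```

Run:
```python
from mv import *
show(); print("g",p[2]-absA())
r=ctrl.get_image("scene"); cv2.imwrite("pics/g10.png",cv2.resize(r["frame"][190:270,235:335,::-1],None,fx=7,fy=7,interpolation=2))
```

```text
t 17.07 tcp [646.5 -71.1 243.5] F [ 0.51 -1.19 -1.58] w 13.3 q [-0.12  0.44  1.55 -0.01  1.16 -0.15] toolx [-0.029  1.    -0.006] tooly [ 1.     0.029 -0.011] toolz [-0.011 -0.006 -1.   ]
g -0.0387789583655929
```

View pics/g10.png

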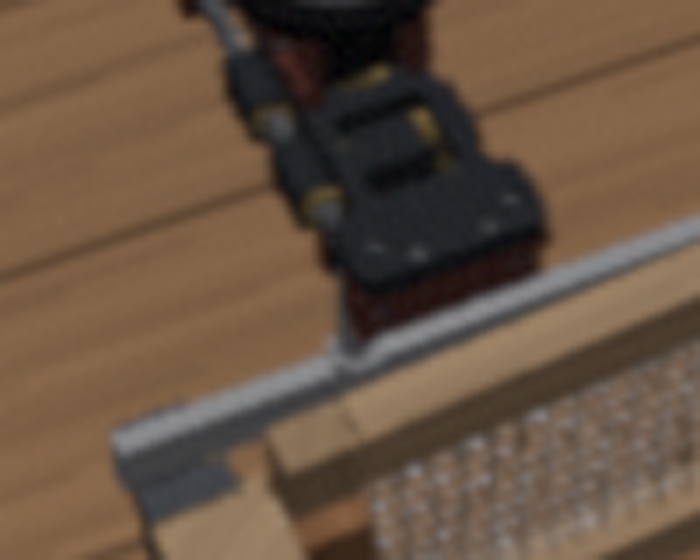

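>>> move_arm(increments=[255, -0.8, 0, 2, 0, 255, -1.6, 0.1, 4, 0, 255, -2.4, 0.1, 6, 0, 255, -3.2, 0.1, 8, 0, 255, -3.2, 0.1, 8, 0])

```text
t: 17.75
ee_pos: [646.7, -74.7, 235.3]
orientation: [-2.187, -2.251, 0.019]
ft_force: [2.0, -4.1, -1.1]
width: 13.6
```

Run:
```python
from mv import *
show(); print("g",p[2]-absA())
r=ctrl.get_image("scene"); cv2.imwrite("pics/g11.png",cv2.resize(r["frame"][190:270,235:335,::-1],None,fx=7,fy=7,interpolation=2))
```

```text
t 17.75 tcp [646.7 -74.7 235.3] F [ 2.02 -4.08 -1.13] w 13.6 q [-0.13  0.45  1.55 -0.01  1.15 -0.15] toolx [-0.029  1.    -0.006] tooly [ 1.     0.029 -0.01 ] toolz [-0.01  -0.007 -1.   ]
g -0.039132720268432654
```

View pics/g11.png

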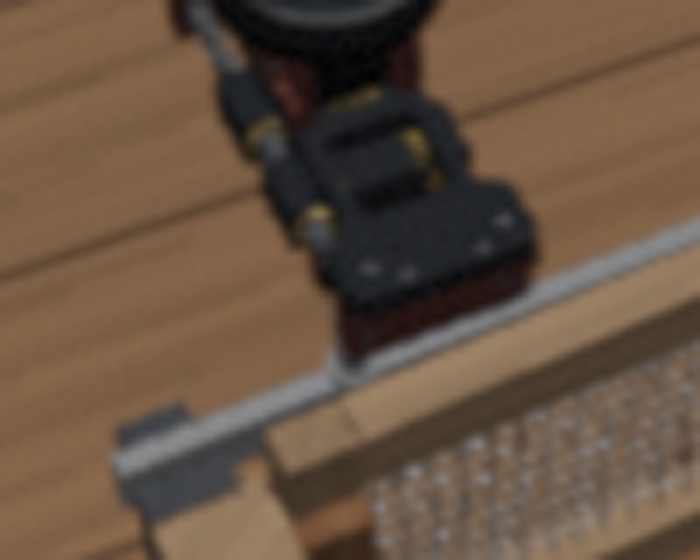

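The bar is going down behind the horn (horn top at about (150,425), robot side of the bar). Next I ease forward slightly and keep lowering.

>>> move_arm(increments=[255, -1, 0.5, 2, 0, 255, -1.8, 0.6, 4, 0, 255, -2.5, 0.6, 6, 0, 255, -3, 0.7, 8, 0, 255, -3, 0.7, 8, 0])

```text
t: 18.42
ee_pos: [647.0, -77.3, 228.9]
orientation: [-2.187, -2.251, 0.018]
ft_force: [-7.5, 0.3, 12.8]
width: 13.0
```

Run:
```python
from mv import *
show(); print("g",p[2]-absA())
r=ctrl.get_image("scene"); cv2.imwrite("pics/g12.png",cv2.resize(r["frame"][190:270,235:335,::-1],None,fx=7,fy=7,interpolation=2))
```

```text
t 18.43 tcp [647.  -77.3 228.9] F [-7.54  0.34 12.82] w 13.0 q [-0.13  0.46  1.55 -0.01  1.14 -0.16] toolx [-0.029  1.    -0.006] tooly [ 1.     0.029 -0.011] toolz [-0.011 -0.006 -1.   ]
g -0.03971501078709786
```

View pics/g12.png

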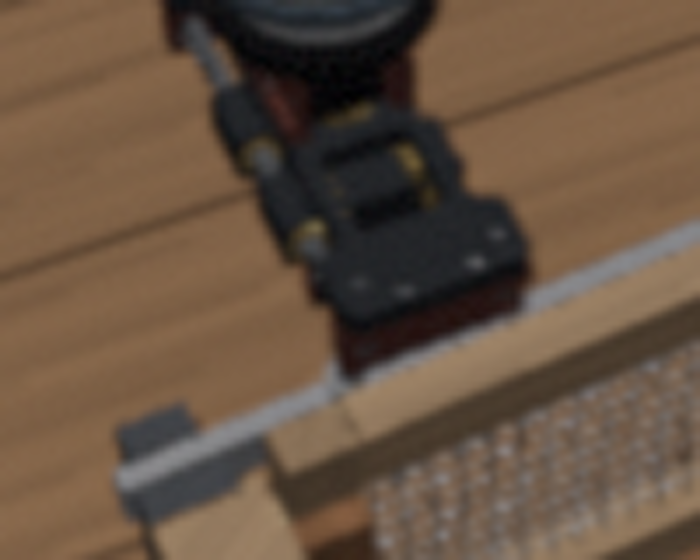

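>>> move_arm(increments=[255, 0, 0, -0.3, 0, 255, 0, -0.3, -0.5, 0, 255, 0, -0.3, -0.5, 0])

```text
t: 18.85
ee_pos: [646.9, -77.1, 229.3]
orientation: [-2.187, -2.251, 0.018]
ft_force: [-0.3, -0.9, -0.3]
width: 13.4
```

Run:
```python
from mv import *
show(); print("g",p[2]-absA())
```

```text
t 18.85 tcp [646.9 -77.1 229.3] F [-0.31 -0.89 -0.26] w 13.4 q [-0.13  0.46  1.56 -0.01  1.14 -0.16] toolx [-0.029  1.    -0.005] tooly [ 1.     0.029 -0.011] toolz [-0.01  -0.006 -1.   ]
g -0.03933204767799973
```

Forces are near zero. I open the fingers now.

>>> move_arm(increments=[225, 0, 0, 0, 0, 200, 0, 0, 0, 0, 160, 0, 0, 0, 0, 110, 0, 0, 0, 0, 60, 0, 0, 0, 0, 30, 0, 0, 0, 0, 30, 0, 0, 0, 0, 30, 0, 0, 0, 0])

```text
t: 19.85
ee_pos: [647.0, -77.1, 229.3]
orientation: [-2.187, -2.251, 0.018]
ft_force: [-0.9, -1.4, -0.0]
width: 75.1
```

Run:
```python
from mv import *
show(); print("g",p[2]-absA())
r=ctrl.get_image("scene"); cv2.imwrite("pics/g13.png",cv2.resize(r["frame"][190:270,235:335,::-1],None,fx=7,fy=7,interpolation=2))
```

```text
t 19.85 tcp [647.  -77.1 229.3] F [-0.87 -1.39 -0.01] w 75.1 q [-0.13  0.46  1.56 -0.01  1.14 -0.16] toolx [-0.029  1.    -0.005] tooly [ 1.     0.029 -0.01 ] toolz [-0.01  -0.006 -1.   ]
g -0.039451423504129036
```

View pics/g13.png

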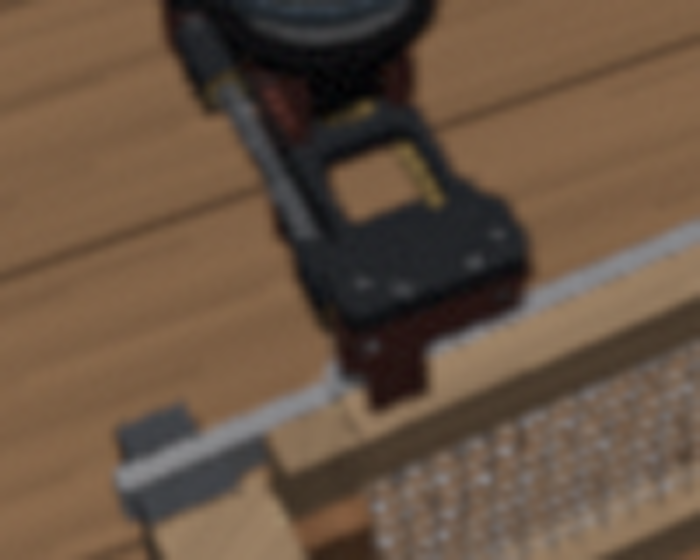

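>>> move_arm(increments=[10, 0, 0, -15, 0, 0, 0, 0, -35, 0, 0, 0, 0, -60, 0, 0, 0, 0, -90, 0, 0, -10, -40, -120, 0, 0, -10, -90, -130, 0, 0, -10, -140, -130, 0, 0, -10, -180, -130, 0, 0, -10, -180, -130, 0])

```text
t: 21.02
ee_pos: [467.0, -91.6, 363.4]
orientation: [-2.189, -2.252, 0.016]
ft_force: [0.7, 1.0, 0.2]
width: 87.8
```

Run:
```python
from mv import *
show()
r=ctrl.get_image("scene"); d=r; cv2.imwrite("pics/e1.png",cv2.resize(r["frame"][190:290,235:375,::-1],None,fx=5,fy=5,interpolation=2))
r=ctrl.get_image("top"); cv2.imwrite("pics/e1t.png",r["frame"][:,:,::-1])
```

```text
t 21.02 tcp [467.  -91.6 363.4] F [0.72 0.96 0.17] w 87.8 q [-0.21  0.05  1.78 -0.01  1.31 -0.24] toolx [-0.028  1.    -0.006] tooly [ 1.     0.028 -0.008] toolz [-0.008 -0.006 -1.   ]
```

View pics/e1.png

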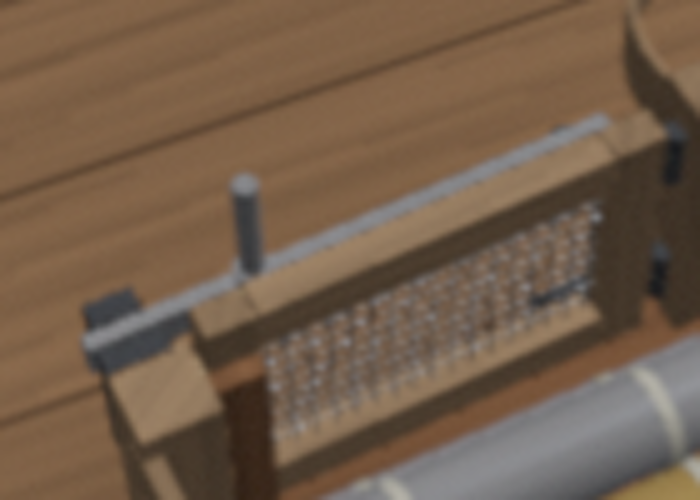

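View pics/e1t.png

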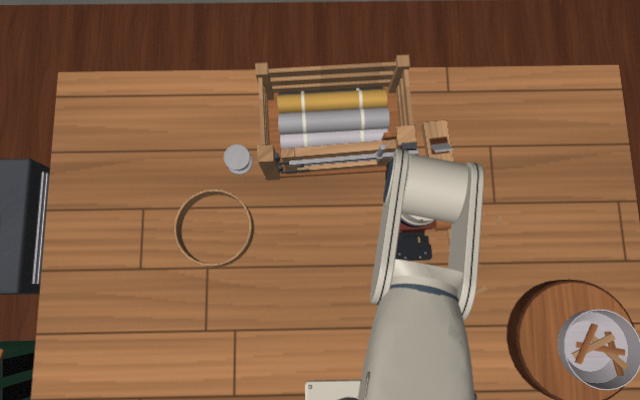

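Run:
```python
from mv import *
im=ctrl.get_image("scene"); s=lambda u,v:np.array([235+u/5,190+v/5])
def g(A,v): return Rz(A)@np.array(v,float)+H
def bb(A,b,v): return g(A,R.from_euler('x',-b).apply(np.array(v,float))+[-22,-50,0])
def res(q):
    A,b=q
    return np.concatenate([proj(im,bb(A,b,(0,-190,85)))[0]-s(245,182),proj(im,bb(A,b,(0,-285,12)))[0]-s(87,342),proj(im,bb(A,b,(0,25,12)))[0]-s(602,122),proj(im,g(A,(-11,-282,22)))[0]-s(190,317)])
r=least_squares(res,[.03,0]); print(r.x,np.round(r.fun,1)); print("g for yaw .017/.03",.017-r.x[0],.03-r.x[0])
```

```text
[0.08263879 0.02670156] [ 0.9  0.1 -0.5  0.4  1.4 -0.2 -0.3 -0.4]
g for yaw .017/.03 -0.06563878550498049 -0.052638785504980495
```

Run:
```python
from mv import *
def g(A,v): return Rz(A)@np.array(v,float)+H
def bb(A,b,v): return g(A,R.from_euler('x',-b).apply(np.array(v,float))+[-22,-50,0])
d=pickle.load(open("im0.pkl","rb"))["scene"]
def fit(im,tip,lugp,piv):
    def res(q): return np.concatenate([proj(im,bb(*q,(0,-190,85)))[0]-lugp,proj(im,bb(*q,(0,-285,12)))[0]-tip])
    r=least_squares(res,[.0,0]); return r.x,np.round(r.fun,1)
print(fit(d,np.array([235+37/3,180+103/3]),np.array([235+129/3,180+45/3]),0))
print(fit(d,np.array([235+87/5,190+342/5]),np.array([235+245/5,190+182/5]),0))
im=ctrl.get_image("scene")
a=cv2.resize(d["frame"][190:230,240:340,::-1],None,fx=7,fy=7,interpolation=2); b=cv2.resize(im["frame"][218:264,245:345,::-1],None,fx=7,fy=7,interpolation=2)
cv2.imwrite("pics/e2.png",cv2.vconcat([a,b]))
```

```text
(array([-0.43035863, -0.06813948]), array([-0.8,  0.1, -0.3, -0.2]))
(array([0.07479708, 0.01801718]), array([ 0.4,  0.1, -0.8,  0.2]))
```

View pics/e2.png

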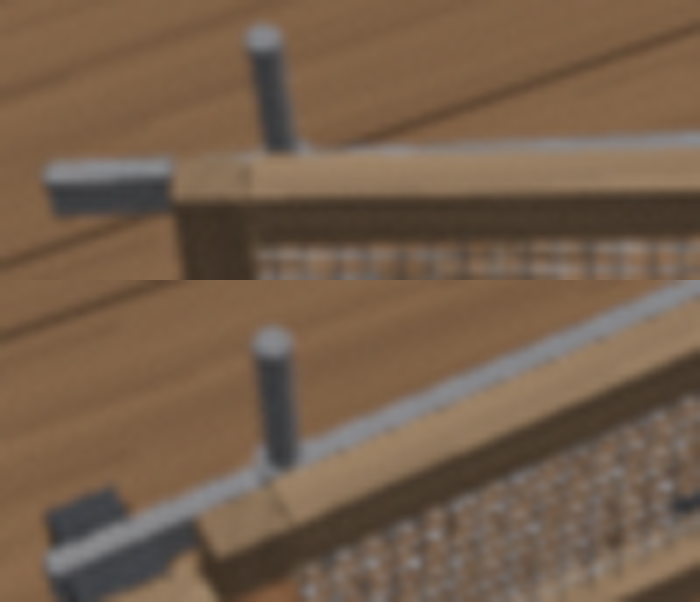

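The bar is behind the horn, but vision only gives its angle to about 0.03 rad. There is plenty of time, so I'll check it by touching the lug's top with closed fingers (expected z 263 when level).

Run:
```python
from mv import *
show(); o,M=st()
for z in(290,270): print(M.T@(np.array([646.9,-77.1,z])-o["ee_pos"]))
```

```text
t 21.23 tcp [469.8 -91.6 362. ] F [ 0.77 -0.38 -0.17] w 87.6 q [-0.21  0.06  1.78 -0.01  1.31 -0.24] toolx [-0.029  1.    -0.006] tooly [ 1.     0.029 -0.009] toolz [-0.009 -0.006 -1.   ]
[  9.79047265 178.04594705  70.37193063]
[  9.90659638 178.2241049   90.37079997]
```

>>> move_arm(increments=[255, 2, 45, 0, 0, 255, 5, 90, 0, 0, 255, 8, 135, 10, 0, 255, 9.8, 178, 20, 0, 255, 9.8, 178, 40, 0, 255, 9.8, 178, 60, 0, 255, 9.8, 178, 70, 0, 255, 9.8, 178, 75, 0, 255, 9.8, 178, 80, 0, 255, 9.8, 178, 80, 0])

```text
t: 22.48
ee_pos: [646.8, -77.2, 280.6]
orientation: [-2.188, -2.252, 0.016]
ft_force: [-0.7, -0.0, -0.1]
width: 0.5
```

Run:
```python
from mv import *
show()
```

```text
t 22.48 tcp [646.8 -77.2 280.6] F [-0.69 -0.05 -0.06] w 0.5 q [-0.13  0.41  1.51 -0.01  1.23 -0.16] toolx [-0.029  1.    -0.006] tooly [ 1.     0.029 -0.009] toolz [-0.008 -0.006 -1.   ]
```

Now down slowly to z about 268, then in small steps.

>>> move_arm(increments=[255, 0, 0, 4, 0, 255, 0, 0, 8, 0, 255, 0, 0, 11, 0, 255, 0, 0, 12, 0, 255, 0, 0, 12, 0])

```text
t: 23.1
ee_pos: [646.7, -77.2, 268.5]
orientation: [-2.188, -2.252, 0.016]
ft_force: [0.0, 0.2, -0.1]
width: 0.3
```

```bash
python3 -c "
from mv import *
show()"
```

```text
t 23.1 tcp [646.7 -77.2 268.5] F [ 0.02  0.23 -0.12] w 0.3 q [-0.13  0.42  1.52 -0.01  1.21 -0.16] toolx [-0.029  1.    -0.006] tooly [ 1.     0.029 -0.009] toolz [-0.009 -0.006 -1.   ]
```

>>> move_arm(increments=[255, 0, 0, 0.5, 0, 255, 0, 0, 1, 0, 255, 0, 0, 1.5, 0, 255, 0, 0, 1.5, 0])

```text
t: 23.6
ee_pos: [646.7, -77.2, 267.0]
orientation: [-2.188, -2.252, 0.016]
ft_force: [0.3, -0.3, 0.4]
width: 0.9
```

```bash
python3 -c "
from mv import *
show()"
```

```text
t 23.6 tcp [646.7 -77.2 267. ] F [ 0.3  -0.33  0.37] w 0.9 q [-0.13  0.42  1.52 -0.01  1.2  -0.16] toolx [-0.029  1.    -0.006] tooly [ 1.     0.029 -0.009] toolz [-0.009 -0.006 -1.   ]
```

>>> move_arm(increments=[255, 0, 0, 0.5, 0, 255, 0, 0, 1, 0, 255, 0, 0, 1.5, 0, 255, 0, 0, 1.5, 0])

```text
t: 24.1
ee_pos: [646.7, -77.3, 265.4]
orientation: [-2.188, -2.252, 0.016]
ft_force: [0.2, -0.3, -0.7]
width: 0.6
```

```bash
python3 -c "
from mv import *
show()"
```

```text
t 24.1 tcp [646.7 -77.3 265.4] F [ 0.17 -0.33 -0.67] w 0.6 q [-0.13  0.42  1.52 -0.01  1.2  -0.16] toolx [-0.029  1.    -0.006] tooly [ 1.     0.029 -0.009] toolz [-0.009 -0.006 -1.   ]
```

>>> move_arm(increments=[255, 0, 0, 0.5, 0, 255, 0, 0, 1, 0, 255, 0, 0, 1.5, 0, 255, 0, 0, 1.5, 0])

```text
t: 24.6
ee_pos: [646.6, -77.3, 263.8]
orientation: [-2.188, -2.252, 0.016]
ft_force: [-0.0, 0.3, 1.1]
width: 0.4
```

```bash
python3 -c "
from mv import *
show()"
```

```text
t 24.6 tcp [646.6 -77.3 263.8] F [-0.02  0.34  1.06] w 0.4 q [-0.13  0.42  1.53 -0.01  1.2  -0.16] toolx [-0.029  1.    -0.006] tooly [ 1.     0.029 -0.009] toolz [-0.009 -0.006 -1.   ]
```

>>> move_arm(increments=[255, 0, 0, 0.3, 0, 255, 0, 0, 0.6, 0, 255, 0, 0, 1, 0])

```text
t: 24.98
ee_pos: [646.7, -77.3, 263.3]
orientation: [-2.188, -2.252, 0.016]
ft_force: [-3.0, -0.0, 4.5]
width: 0.2
```

```bash
python3 -c "
from mv import *
show()"
```

```text
t 24.98 tcp [646.7 -77.3 263.3] F [-3.02 -0.02  4.49] w 0.2 q [-0.13  0.43  1.53 -0.01  1.2  -0.16] toolx [-0.029  1.    -0.006] tooly [ 1.     0.029 -0.009] toolz [-0.009 -0.006 -1.   ]
```

The touch is at z ≈ 263.6, so the bar angle is about 0.003 rad and it sits firmly on the saddle. Now I retreat.

>>> move_arm(increments=[255, 0, 0, -5, 0, 255, 0, 0, -20, 0, 255, 0, 0, -50, 0, 255, 0, -40, -80, 0, 255, 0, -85, -90, 0, 255, 0, -130, -90, 0, 255, 0, -130, -90, 0, 255, 0, -130, -90, 0])

```text
t: 25.98
ee_pos: [518.5, -80.6, 355.5]
orientation: [-2.189, -2.253, 0.014]
ft_force: [-0.2, -0.1, 0.4]
width: 0.5
```

Run:
```python
from mv import *
show()
r=ctrl.get_image("scene"); cv2.imwrite("pics/e3.png",r["frame"][:,:,::-1])
```

```text
t 25.98 tcp [518.5 -80.6 355.5] F [-0.23 -0.08  0.42] w 0.5 q [-0.17  0.14  1.7  -0.01  1.3  -0.2 ] toolx [-0.029  1.    -0.006] tooly [ 1.     0.029 -0.006] toolz [-0.006 -0.006 -1.   ]
```

View pics/e3.png

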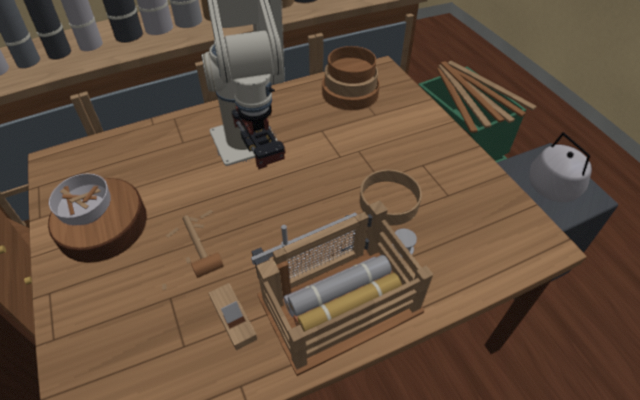

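The gate is shut with the bar in the catch at (262,255). The mallet, plane, spool and sieve are where they were, and the arm is clear.

```bash
python3 -c "
from workcell import ctrl
print(ctrl.close_job())"
```

```text
the job is handed in; nothing more can be done
None
```

The gate is shut and the latch bar is down in the slot behind the horn. I handed the job in at about 26 s.

**What I did:** I gripped the lug, lifted the bar to about 0.2 rad and swung the gate in slowly until I felt the buffer. I pushed on to about 9 N, roughly where the stop lath should be. From there I backed off to mid-slot, lowered the bar behind the horn until it sat on the saddle, and let go.

**Forces:** The highest forces I read between steps were about 10 N swinging the gate in and about 15 N when the bar met the saddle. It dropped to near zero after I eased up, before opening the fingers.

**Last checks:**
- **Bar:** touching the top of the lug with closed fingers made contact at z ≈ 263.6 mm, against 263 mm for a level bar. That puts the bar at about 0.003 rad, firm under a light push.
- **Gate and bench:** the pictures show the bar behind the horn with nothing holding it. The mallet, plane, spool and sieve look where they were, and the arm is well clear.

**What disagreed:**
- **Bar angle:** the camera fits gave 0.02 to 0.03 rad, but the same method was also about 0.03 rad off on the starting picture, so I trusted the touch.
- **Gate angle:** the estimates came out at -0.04 to -0.065 rad, partly outside the latched range. I put that down to an error of a few hundredths of a rad in my estimate of the crib's yaw, so the gate angle is supported by the latch fit and not measured directly.
- **Stop lath:** I never saw a clear force jump at the stop. I placed mid-slot from the buffer's force slope and then by how the bar entered the slot.

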